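Clamp a carved panel with the eccentric-locked jaw

ROBOT

A 7-joint arm with a two-finger parallel gripper is mounted at the origin on the work surface. World frame = base frame: x ahead of the robot, y to its left, z up, the work surface at z = 0. Lengths are in m, angles in degrees, forces in N, time in s.
With the tool pointing down it reaches from about 0.425 to 0.875 m from the base axis. Payload 4.7 kg.
Tool frame: the origin (TCP) lies on the mounting face of the last link; the fingertips stand tcp_to_tips ahead of it and the grasp point (between the pads) lies 164 mm ahead of it (tcp_to_tips is the distance from the TCP to the fingertips, in m); z points along the fingers, y is the line along which they close (so a half turn about z gives the same grasp; the last joint's range is limited). The gripper opens to 87 mm and grips with 3 to 60 N. Pads are 19 mm wide; open, the fingers measure 117 mm over their backs; the gripper's body (75 mm by 190 mm) begins 51 mm behind the grasp point.
Start: joints at [-74.823, 18.392, -4.016, 83.108, 1.295, 78.541, -3.26], TCP at [0.161, 0.63, 0.405] pointing down, gripper open.
Joint ranges: [-163.93, 163.93], [-17.29, 119.83], [-79.2, 71.16], [3.27, 140.29], [-89.18, 269.18], [5.43, 117.66], [-154.24, 154.24]. Speed limits (degrees/s): [147.25, 147.25, 180, 180, 180, 180, 180].

INTERFACE

Orientations are given as [roll, pitch, yaw] about the fixed x, y, z axes, in that order (R = Rz(yaw) Ry(pitch) Rx(roll)).
In Python, from cell import get_obs, read_camera, sign_off, tcp_to_tips gives the robot as it stands.
- The arm moves only by the tool drive_tool, never from a script. Its argument "rows" is one flat list of numbers, 7 for each row, row after row: the shift along the tool's x, y, z in m, then the turn, a rotation vector about the tool's x, y, z in rad, then the gripper command: -1 is shut, 1 is fully open, values between are in proportion. In form: [tx, ty, tz, rx, ry, rz, fingers, tx, ty, tz, rx, ry, rz, fingers, ...]. A call has 1 to 5 rows; each row shifts and turns the commanded pose from where the row before left it, along the tool's axes as they then stand; what a row does not reach is not made up. A row lasts 1/8 s, in which the tool goes at most 62.5 mm and 10.7 degrees, less where a joint would pass 70% of its speed; a pose out of reach is approached as far as the arm can. A call is refused whole if a number of a shift passes 0.0625 or a number of a turn 0.188, either way. A call with a gripper value outside its range is refused whole. The fingers move at their own pace and stop on an object; "grip_force" is the grip in N (left out, the last holds). Time passes only in rows, so rows that do not move let the fingers close. It gives the time, the measured TCP pose, the force, the opening and the grip force at its end, in the units of the state.
- get_obs(): the state, without advancing time (a new reading comes with each control period).
- read_camera(name): name is "side" or "top" or "wrist"; returns a dict with "color" (480x640x3 uint8, blue, green, red), "fov_y" (degrees; the focal length in pixels is half the picture's height over the tangent of half this angle, whatever the lens; pixels are square), "cx", "cy" (the principal point, pixels), "cam_to_world" (4x4, takes a point from camera to world coordinates); the wrist camera has in their place "mount" (4x4, takes a point from camera to tool coordinates, whose origin is the TCP and whose axes are the flange's). Camera axes: x right, y up, looking along -z (the intrinsics and any distortion apply to the point x, -y, -z); pixel columns grow to the right and rows downward; lengths in m; the calibration is good to about 2 mm. A picture is of the moment at which its call begins: read the wrist's pose just before it. There is no depth.
- sign_off(): hands the job in; it is judged then, once.
The state is a dict: "time_s": time; "qpos": joint angles; "joint_velocities": joint speeds; "effort": joint torques, N m; "tool_pos": TCP position; "tool_rot": TCP orientation; "force": force on the tool from outside, world axes, zero at the start; "wrist_torque": the same for the moment, N m; "grip_width": finger opening in m; "grasp_force": force on a finger pad.
Only numpy, scipy, OpenCV 4.12 (cv2) and the standard library are available. Lean on these libraries where they do the work, as an engineer would, in place of code of your own. Each camera call takes 0.05 s, during which the arm holds its last target. There are 200 camera calls.

TASK

Clamp the carved panel in its holding board: swing the lever of the eccentric lock right round to its free stop, so that the cam's low point faces the slide, then push the jaw forward until the panel is held snug and square between jaw and fence, and swing the lever back to its locked stop so that the jaw stays there. Work only by pushing with the fingertips: never shove hard on the jaw while it is locked, do not lift the panel, and leave the tools and other pieces where they lie.

Things in the scene. Friction and masses are not known exactly. Their poses are not given: they have to be found in the camera images.
- board: plywood holding board fixed on the bench, 420 (x) x 360 (y) x 18 mm; place and yaw differ. Origin at the centre of its underside; x points forward, from jaw to fence, y left. The fixed fence at its far end (300 mm wide, top 38 mm above the bench) has its face 170 mm forward of the centre. Guides (tops 40 mm, outer faces 42.5 mm off the middle line) carry the jaw's bar; a strap crosses it 165 mm behind the centre (top 43 mm)
- jaw (a joint): the jaw slide: forward travel in m, 0 (drawn back) to 0.10; starts between 0 and 0.02 and reads 0.070 when the panel is snug between jaw and fence. Free, it needs about 3 N to move (some 4 N more once it pushes the panel) and stays where it is left; locked, a 20 N push does not shift it
- jaw_face (a point): middle of the jaw's cork-faced front, 28 mm above the bench, axes as the board's. The jaw is 120 mm wide (y) and 35 mm deep (x), top at 38 mm; behind it runs a wooden bar 44 mm wide, top at 36 mm, to 200 mm behind this point
- push_block (a point): middle of the back face of the upright push block that stands on the jaw, 35 mm behind the jaw's front and 66 mm above the bench; axes as the board's. The block is 60 mm wide (y), 28 mm deep (x), from the bar up to 86 mm. Push it forward, along the board's x axis
- cam (a joint): angle of the eccentric lock in rad, growing clockwise from above: 0 at the free stop (low point towards the bar), 2.25 at the locked stop, starts at 2.15 to 2.24, bites from about 1.9. The lever stays where left; its handle takes about 5 N, up to 14 N near the locked stop. The lever lies at 3.054 rad minus this value from the board's x axis, counted counter-clockwise from above
- cam_axle (a point): axis of the cam, beside the bar on its left, 72 mm behind and 61.8 mm left of the board's centre, 58 mm above the bench. The round wooden cam (52 mm across, 6 mm eccentric, top at 41 mm) turns on it and presses a brass shoe with a rubber facing against the bar; two stop pins for the lever, 46 mm from the axis, reach up to 51 mm
- lever_handle (a point): middle of the upright round handle at the end of the lever, 85 mm from the cam's axis, 70 mm above the bench. The handle is 22 mm across and reaches from the steel lever (18 mm wide, top at 52 mm) up to 94 mm. Push the handle from the side, round its arc
- panel_mid (a point): middle of the loose carved wooden panel, 100 (x) x 180 (y) mm, 24 mm thick with a relief up to 28 mm in all, about 0.3 kg, lying on the board between jaw and fence, 12 to 30 mm short of the fence and slightly askew; its axes agree with the board's when it is square. Snug, it stands 120 mm forward of the board's centre and 50 mm from jaw_face along x
- gouge_a: bystander: carving gouge with a pale wooden handle, 252 mm long, lying on the board beside the right-hand guide; origin at the ferrule, on its underside
- gouge_b: bystander: wide gouge with a blue plastic handle, 252 mm long, lying on the bench to the left; origin at the ferrule, on its underside
- rosette: bystander: small carved wooden disc, 48 mm across and 20 mm high, lying on the board at the left of the panel; origin under its centre
- offcut: bystander: wooden offcut 55 x 38 x 30 mm lying on the board at the right of the panel; origin under its centre
- mallet: bystander: round carver's mallet, 100 mm across, standing on its head with the handle up, 235 mm tall, on the bench to the left; origin under its centre
- glue: bystander: yellow glue bottle, 60 mm across and 170 mm tall, on the bench to the right; origin under its centre
- hone: bystander: sharpening stone in its wooden tray, 210 x 75 x 36 mm, on the bench to the right; origin under its centre
- wax: bystander: flat wax tin, 76 mm across and 45 mm tall, on the bench to the left; origin under its centre
- panel: the same loose panel as panel_mid; origin at the centre of its underside
Not all that is in view belongs to the job. There is more than one size of the panel; the job needs the smaller.

How it is judged:
By the outcome, as a careful person would: the job done as asked, in the order asked, and still so for the second after the job is handed in, with the robot touching nothing.
It also fails if it takes over 72 s, if anything falls off the work surface, if the arm or the gripper's body presses on something with over 40 N, if the wrist force passes 120 N, or if a joint passes its speed limit or range.

## Working session

There is one attempt and no reset: what is moved stays moved. The work goes in short steps, Python scripts to look and compute and a tool call to move; the robot and the scene stay as the last step left them, time stands still between calls to the robot, and variables do not carry over. Pictures are saved under pics/ and viewed, at most 10 in all, crops included, and the job is handed in when it is done.

Besides the shell and the picture viewer there is one more tool, called after ">>>" as a command line: name --argument value ..., lists and objects as JSON in quotes. drive_tool: Moves the arm, as the interface text tells. Its arguments: {"type":"object","properties":{"rows":{"type":"array","items":{"type":"number"}},"grip_force":{"type":"number"}},"required":["rows"]}

```bash
mkdir -p pics; ls; python3 - <<'E'
from cell import *
import cv2
print(tcp_to_tips); o=get_obs(); print(o)
for n in("top","side"):
    r=read_camera(n); cv2.imwrite(f"pics/{n}0.png",r["color"]); print(n,{k:v for k,v in r.items() if k!="color"})
E
```

```text
pics
0.1822
{'time_s': 0.0, 'qpos': array([-74.82051536,  18.43855055,  -4.01599883,  83.17563497,
         1.29734242,  78.54245445,  -3.25934549]), 'joint_velocities': array([ 0.03297278, -0.027193  ,  0.04072714, -0.11103969,  0.01722764,
       -0.04203043,  0.05164321]), 'effort': array([-1.57730842e-04, -4.91313958e+01, -4.04158132e-01, -3.12521982e+01,
       -6.39849692e-02,  4.39915771e-02,  1.80127045e-04]), 'tool_pos': array([0.1613176 , 0.62944034, 0.40366062]), 'tool_rot': array([-1.79888740e+02,  8.04570109e-03,  1.65631855e+02]), 'force': array([-0.55573295, -0.28580281,  0.20965689]), 'wrist_torque': array([-0.0080142 ,  0.01385804, -0.00155361]), 'grasp_force': 0.0, 'grip_width': 0.08691499485827746}
top {'fov_y': 50.70238957800834, 'cx': 322.95633403396346, 'cy': 243.17007963302737, 'cam_to_world': array([[ 0.02475697,  0.98693802, -0.15918679,  0.29752124],
       [-0.99962859,  0.02262501, -0.01519157,  0.01171902],
       [-0.01139153,  0.15950377,  0.98713159,  1.41938982],
       [ 0.        ,  0.        ,  0.        ,  1.        ]])}
side {'fov_y': 43.10233096970454, 'cx': 318.52560742707186, 'cy': 243.86568931737781, 'cam_to_world': array([[-0.9989001 ,  0.03941245, -0.0254019 ,  0.43230641],
       [-0.04597073, -0.71647202,  0.69609952,  1.07941108],
       [ 0.00923523,  0.69650162,  0.71749579,  1.17192678],
       [ 0.        ,  0.        ,  0.        ,  1.        ]])}
```

View pics/top0.png

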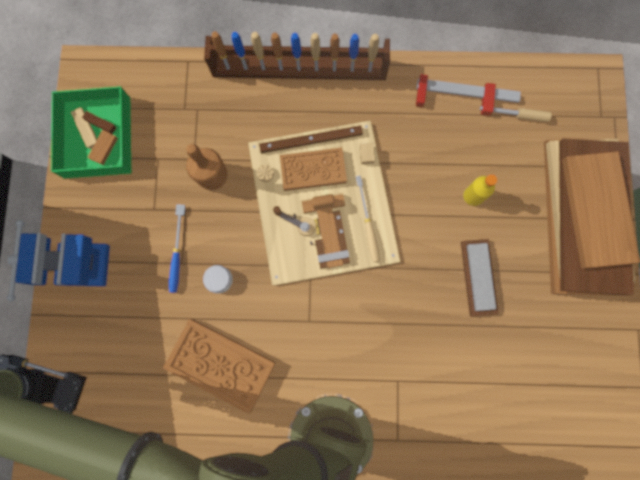

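View pics/side0.png

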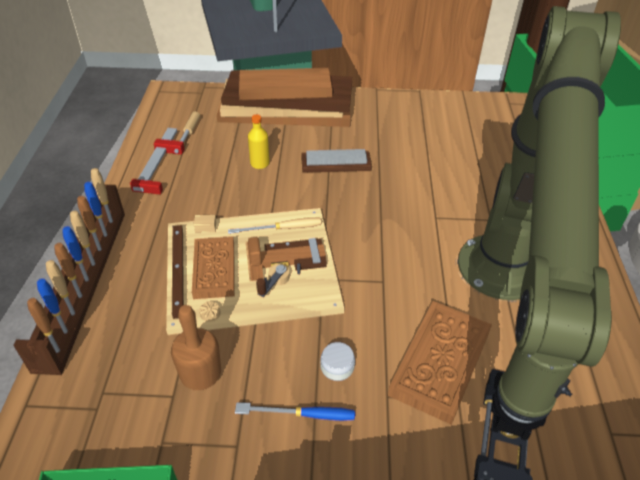

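The top view shows the board with corners near (250,141), (371,122), (400,262), (274,284). The dark lever handle is near (281,212), the jaw near (323,202), the push block about (325,203), the strap at (332,257) and the panel at (313,168). The side view agrees; the larger panel lying outside the board is the decoy.

```bash
cat > h.py <<'E'
import numpy as np, cv2
from cell import *
from scipy.spatial.transform import Rotation as R
def cam(n):
    o=get_obs(); r=read_camera(n); f=240/np.tan(np.radians(r["fov_y"]/2))
    if "mount" in r:
        T=np.eye(4); T[:3,:3]=R.from_euler("xyz",o["tool_rot"],degrees=True).as_matrix(); T[:3,3]=o["tool_pos"]; T=T@r["mount"]
    else: T=r["cam_to_world"]
    return r["color"],(f,r["cx"],r["cy"],T)
def cast(c,px,z):
    f,cx,cy,T=c; px=np.atleast_2d(px).astype(float)
    d=np.c_[(px[:,0]-cx)/f,-(px[:,1]-cy)/f,-np.ones(len(px))]@T[:3,:3].T
    return T[:3,3]+d*((z-T[2,3])/d[:,2])[:,None]
def proj(c,p):
    f,cx,cy,T=c; q=(np.atleast_2d(p)-T[:3,3])@T[:3,:3]
    return np.c_[cx+f*q[:,0]/-q[:,2],cy+f*q[:,1]/q[:,2]]
def b2w(B,p):
    p=np.atleast_2d(p).astype(float); a=B[2]; c,s=np.cos(a),np.sin(a)
    return np.c_[B[0]+c*p[:,0]-s*p[:,1],B[1]+s*p[:,0]+c*p[:,1],p[:,2]]
def w2b(B,p):
    p=np.atleast_2d(p).astype(float); a=B[2]; c,s=np.cos(a),np.sin(a); x,y=p[:,0]-B[0],p[:,1]-B[1]
    return np.c_[c*x+s*y,-s*x+c*y,p[:,2]]
E
python3 - <<'E'
from h import *
im,c=cam("top")
hsv=cv2.cvtColor(im,cv2.COLOR_BGR2HSV)
print(hsv[262,290],hsv[150,262],hsv[240,385],"bench",hsv[310,300],hsv[200,420],hsv[100,180])
m=((hsv[...,1]<110)&(hsv[...,2]>150)).astype(np.uint8); m[:, :240]=0; m[:,410:]=0;m[:110]=0;m[295:]=0
m=cv2.morphologyEx(m,cv2.MORPH_OPEN,np.ones((3,3)))
n,l,s,_=cv2.connectedComponentsWithStats(m); i=1+s[1:,4].argmax()
ct=np.vstack(cv2.findContours((l==i).astype(np.uint8),cv2.RETR_EXTERNAL,cv2.CHAIN_APPROX_NONE)[0])[:,0]
w=cast(c,ct,0.018)
r=cv2.minAreaRect(w[:,:2].astype(np.float32)); print(r)
a=np.radians(r[2]); a=(a+np.pi/4)%(np.pi/2)-np.pi/4
B=np.r_[r[0],a]; print("B",B); np.save("B.npy",B)
pts=[[-.21,-.18,.018],[-.21,.18,.018],[.21,.18,.018],[.21,-.18,.018],[-.072,.0618,.052]]
for q in(2.15,2.24): pts.append([-.072+.085*np.cos(3.054-q),.0618+.085*np.sin(3.054-q),.094])
pts+=[[.17,.15,.038],[.17,-.15,.038]]
p=proj(c,b2w(B,pts)); print(b2w(B,pts).round(3))
k=5;x0,y0=240,110
v=cv2.resize(im[y0:300,x0:400],None,fx=k*.62,fy=k*.62,interpolation=cv2.INTER_CUBIC); 
for x,y in p: cv2.circle(v,(int((x-x0+.5)*k*.62),int((y-y0+.5)*k*.62)),3,(255,0,255),1)
cv2.imwrite("pics/chk.png",v)
E
```

```text
[ 20  76 222] [ 11 146  98] [ 21  72 230] bench [ 16 120 178] [ 16 120 172] [ 16 122 172]
((0.6467189788818359, 0.03876623511314392), (0.4283497929573059, 0.3677566647529602), 11.920952796936035)
B [0.64671898 0.03876624 0.20805988]
[[ 0.478 -0.181  0.018]
 [ 0.404  0.172  0.018]
 [ 0.815  0.258  0.018]
 [ 0.889 -0.094  0.018]
 [ 0.564  0.084  0.052]
 [ 0.601  0.161  0.094]
 [ 0.608  0.157  0.094]
 [ 0.782  0.221  0.038]
 [ 0.844 -0.073  0.038]]
```

View pics/chk.png

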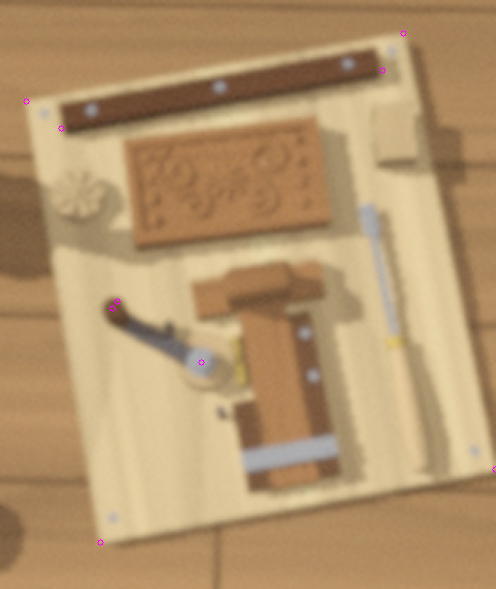

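The projected corners, fence ends, axle and handle all land on the picture, so the board pose is good. Next I move above the handle so that the open fingers straddle it.

```bash
cat >> h.py <<'E'
B=np.load("B.npy")
def go(bx,by,tipz,yaw_b=None):
    "tool-frame shift (now) to board point with tips at tipz, and turn rz to yaw (board-relative rad)"
    o=get_obs(); Rm=R.from_euler("xyz",o["tool_rot"],degrees=True).as_matrix()
    w=b2w(B,[bx,by,tipz+tcp_to_tips])[0]; s=Rm.T@(w-o["tool_pos"])
    psi=np.arctan2(Rm[1,0],Rm[0,0])
    rz=None if yaw_b is None else -((yaw_b+B[2]-psi+np.pi)%(2*np.pi)-np.pi)
    print("t",o["time_s"],"shift",s.round(4),"rz",rz,"board tip",w2b(B,o["tool_pos"]-[0,0,tcp_to_tips]).round(4),"psi_b",psi-B[2],"F",o["force"].round(1))
E
python3 - <<'E'
from h import *
th=3.054-2.2
go(-.072+.085*np.cos(th),.0618+.085*np.sin(th),.16,th)
im,c=cam("top")
print(w2b(B,cast(c,[[206,165]],.05)),w2b(B,cast(c,[[193,150]],.235)))
E
```

```text
t 0.15 shift [-0.5466 -0.346   0.0623] rz 1.8288190740713572 board tip [[-0.3529  0.6783  0.2217]] psi_b 2.682819074071357 F [-0.3  0.3 -0.3]
[[0.15307827 0.30380289 0.05      ]] [[0.12919971 0.29472463 0.235     ]]
```

>>> drive_tool --rows '[-0.036,-0.023,0.002,0,0,0,1,-0.036,-0.023,0.002,0,0,0,1,-0.036,-0.023,0.002,0,0,0,1,-0.036,-0.023,0.002,0,0,0,1,-0.036,-0.023,0.002,0,0,0,1]'

```text
time_s: 0.82
tool_pos: [0.308, 0.4724, 0.3946]
tool_rot: [180.0, 0.0, 165.6]
force: [0.1, -0.2, -0.2]
grip_width: 0.0871
grasp_force: 0.0
```

>>> drive_tool --rows '[-0.036,-0.023,0.002,0,0,0,1,-0.036,-0.023,0.002,0,0,0,1,-0.036,-0.023,0.002,0,0,0,1,-0.036,-0.023,0.002,0,0,0,1,-0.036,-0.023,0.002,0,0,0,1]'

```text
time_s: 1.45
tool_pos: [0.4537, 0.3164, 0.3847]
tool_rot: [180.0, 0.0, 165.6]
force: [0.7, -0.8, 0.1]
grip_width: 0.0869
grasp_force: 0.0
```

>>> drive_tool --rows '[-0.036,-0.023,0.002,0,0,0,1,-0.036,-0.023,0.002,0,0,0,1,-0.036,-0.023,0.002,0,0,0,1,-0.036,-0.023,0.002,0,0,0,1,-0.036,-0.023,0.002,0,0,0,1]'

```text
time_s: 2.08
tool_pos: [0.5996, 0.1605, 0.3746]
tool_rot: [180.0, -0.0, 165.6]
force: [0.9, 0.8, -0.3]
grip_width: 0.0868
grasp_force: 0.0
```

>>> drive_tool --rows '[0,0,0,0,0,0.18,1,0,0,0,0,0,0.18,1,0,0,0,0,0,0.18,1,0,0,0,0,0,0.18,1,0,0,0,0,0,0.18,1]'

```text
time_s: 2.7
tool_pos: [0.5987, 0.1615, 0.3745]
tool_rot: [-180.0, -0.0, 113.7]
force: [-1.3, 0.4, -0.4]
grip_width: 0.087
grasp_force: 0.0
```

>>> drive_tool --rows '[0,0,0,0,0,0.18,1,0,0,0,0,0,0.18,1,0,0,0,0,0,0.18,1,0,0,0,0,0,0.18,1,0,0,0,0,0,0.18,1]'

```text
time_s: 3.32
tool_pos: [0.5987, 0.1615, 0.3745]
tool_rot: [-180.0, 0.0, 62.2]
force: [0.3, 0.3, 0.0]
grip_width: 0.087
grasp_force: 0.0
```

```bash
python3 - <<'E'
from h import *
th=3.054-2.2
go(-.072+.085*np.cos(th),.0618+.085*np.sin(th),.11,th)
im,c=cam("wrist")
pts=[[-.072,.0618,.052]]+[[-.072+.085*np.cos(3.054-q),.0618+.085*np.sin(3.054-q),.094] for q in(2.15,2.24)]
for x,y in proj(c,b2w(B,pts)): cv2.circle(im,(int(x),int(y)),5,(255,0,255),1)
cv2.imwrite("pics/w1.png",im)
E
```

```text
t 3.325 shift [0.0003 0.0069 0.0823] rz 0.02297956699839787 board tip [[-0.0216  0.1301  0.1923]] psi_b 0.8769795669983973 F [0.3 0.3 0. ]
```

View pics/w1.png

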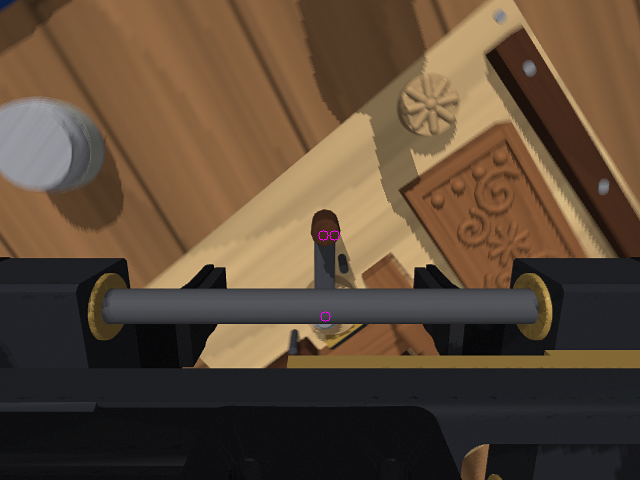

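The wrist picture shows the handle top near (325,228), midway between the open fingers and close to the prediction. I lower straight down around it.

>>> drive_tool --rows '[0.001,0.001,0.033,0,0,0.02,1,0.001,0.001,0.033,0,0,0,1,0,0,0.033,0,0,0,1,0,0,0.031,0,0,0,1]'

```text
time_s: 3.88
tool_pos: [0.6013, 0.1624, 0.2434]
tool_rot: [-180.0, 0.0, 61.5]
force: [0.6, 0.2, 0.2]
grip_width: 0.0867
grasp_force: 0.0
```

>>> drive_tool --rows '[0,-0.012,0,0,0,0,1,0,-0.01,0,0,0,0,1,0,-0.006,0,0,0,0,1]'

```text
time_s: 4.25
tool_pos: [0.5768, 0.1767, 0.2464]
tool_rot: [179.9, -0.1, 61.5]
force: [-0.5, 0.3, -0.5]
grip_width: 0.0872
grasp_force: 0.0
```

```bash
python3 - <<'E'
from h import *
th=3.054-2.2
go(-.072+.085*np.cos(th),.0618+.085*np.sin(th),.06,th)
E
```

```text
t 4.25 shift [-0.0025  0.0334  0.0043] rz 0.010454852179062613 board tip [[-0.04    0.1494  0.0642]] psi_b 0.8644548521790625 F [-0.5  0.3 -0.5]
```

>>> drive_tool --rows '[-0.004,-0.009,0,0,0,-0.1,1,-0.004,-0.009,0,0,0,-0.1,1,-0.004,-0.009,0,0,0,-0.1,1,-0.004,-0.008,0,0,0,-0.1,1]'

```text
time_s: 4.75
tool_pos: [0.5404, 0.1737, 0.2466]
tool_rot: [179.6, -0.2, 84.5]
force: [6.1, 1.5, -5.5]
grip_width: 0.087
grasp_force: 3.3
```

```bash
cat >> h.py <<'E'
def lev(cam_angle,t,tipz=.062):
    o=get_obs(); p=w2b(B,o["tool_pos"])[0][:2]-[-.072,.0618]
    r=np.hypot(*p); a=np.arctan2(p[1],p[0]); a=a if a>-.5 else a+2*np.pi
    print("r",r,"expect",np.hypot(.085,t),"cam if touching",3.054-(a-np.arctan2(t,.085)))
    th=3.054-cam_angle; u=np.array([np.cos(th),np.sin(th)]); v=np.array([-u[1],u[0]])
    q=np.array([-.072,.0618])+.085*u+t*v; go(q[0],q[1],tipz,th)
E
python3 - <<'E'
from h import *
lev(1.8,.0325)
E
```

```text
r 0.0922343338139238 expect 0.09100137361600648 cam if touching 1.8031164782675055
t 4.75 shift [-0.0013  0.0001  0.0024] rz 0.01313933075475493 board tip [[-0.0762  0.1539  0.0644]] psi_b 1.2671393307547545 F [ 6.1  1.5 -5.5]
```

>>> drive_tool --rows '[-0.006,-0.0123,0.001,0,0,-0.15,1,-0.006,-0.0123,0,0,0,-0.15,1,-0.006,-0.0123,0,0,0,-0.15,1,-0.006,-0.0123,0,0,0,-0.15,1,-0.006,-0.0123,0,0,0,-0.15,1]'

```text
time_s: 5.38
tool_pos: [0.487, 0.1345, 0.2463]
tool_rot: [179.4, 0.0, 127.7]
force: [3.5, 5.6, -0.7]
grip_width: 0.0865
grasp_force: 3.3
```

```bash
python3 - <<'E'
from h import *
lev(1.05,.0325)
E
```

```text
r 0.09144971638651257 expect 0.09100137361600648 cam if touching 1.066054705165364
t 5.375 shift [-0.0009 -0.0013  0.0021] rz 0.016211151889749864 board tip [[-0.1365  0.1267  0.0641]] psi_b 2.0202111518897494 F [ 3.5  5.6 -0.7]
```

>>> drive_tool --rows '[-0.006,-0.0123,0.001,0,0,-0.15,1,-0.006,-0.0123,0,0,0,-0.15,1,-0.006,-0.0123,0,0,0,-0.15,1,-0.006,-0.0123,0,0,0,-0.15,1,-0.006,-0.0123,0,0,0,-0.15,1]'

```text
time_s: 6.0
tool_pos: [0.4753, 0.069, 0.2453]
tool_rot: [179.6, 0.2, 170.7]
force: [-1.0, 6.2, 5.0]
grip_width: 0.0871
grasp_force: 3.3
```

```bash
python3 - <<'E'
from h import *
lev(0,.0325)
E
```

```text
r 0.0895850395677133 expect 0.09100137361600648 cam if touching 0.31278913232123307
t 6.0 shift [-0.0121 -0.0255  0.001 ] rz -0.2834664369420161 board tip [[-0.1615  0.065   0.0631]] psi_b 2.7705335630579837 F [-1.   6.2  5. ]
```

>>> drive_tool --rows '[-0.003,-0.0083,0,0,0,-0.1,1,-0.003,-0.0083,0,0,0,-0.1,1,-0.003,-0.008,0,0,0,-0.08,1]'

```text
time_s: 6.38
tool_pos: [0.4828, 0.0433, 0.2452]
tool_rot: [179.7, 0.3, -173.5]
force: [-0.2, 6.1, 3.8]
grip_width: 0.0869
grasp_force: 2.9
```

>>> drive_tool --rows '[0,-0.002,0,0,0,0,1,0,-0.002,0,0,0,0,1]'

```text
time_s: 6.62
tool_pos: [0.4829, 0.0415, 0.2451]
tool_rot: [179.5, 0.3, -173.6]
force: [-1.5, 13.9, 3.1]
grip_width: 0.087
grasp_force: 7.0
```

```bash
python3 - <<'E'
from h import *
lev(0,.0325)
E
```

```text
r 0.09127101632259828 expect 0.09100137361600648 cam if touching -0.002973422941690007
t 6.625 shift [-0.0001  0.0003  0.0009] rz -0.009160271898558392 board tip [[-0.1597  0.0365  0.0629]] psi_b -3.2383455790781452 F [-1.5 13.9  3.1]
```

>>> drive_tool --rows '[0,-0.003,0,0,0,0,1,0,0,0,0,0,0,1]'

```text
time_s: 6.88
tool_pos: [0.483, 0.0409, 0.245]
tool_rot: [179.4, 0.3, -173.5]
force: [-1.0, 16.7, 1.6]
grip_width: 0.0868
grasp_force: 8.7
```

>>> drive_tool --rows '[0,0.012,0,0,0,0,1,0,0.012,0,0,0,0,1,0,0.012,0,0,0,0,1,0,0,-0.03,0,0,0,1,0,0,-0.04,0,0,0,1]'

```text
time_s: 7.5
tool_pos: [0.4781, 0.0701, 0.3126]
tool_rot: [-179.9, -0.1, -173.7]
force: [0.3, 0.6, -0.7]
grip_width: 0.0871
grasp_force: 0.0
```

```bash
python3 - <<'E'
from h import *
go(-.065,0,.135,np.pi)
im,c=cam("wrist"); cv2.imwrite("pics/w2.png",im)
im,c=cam("top")
x0,y0=240,110
v=cv2.resize(im[y0:300,x0:400],None,fx=3,fy=3,interpolation=cv2.INTER_CUBIC)
cv2.imwrite("pics/t2.png",v)
E
```

```text
t 7.5 shift [-0.0995 -0.0559 -0.0048] rz -0.09885543127852614 board tip [[-0.1585  0.0655  0.1304]] psi_b -3.2404480848683193 F [ 0.3  0.6 -0.7]
```

View pics/w2.png

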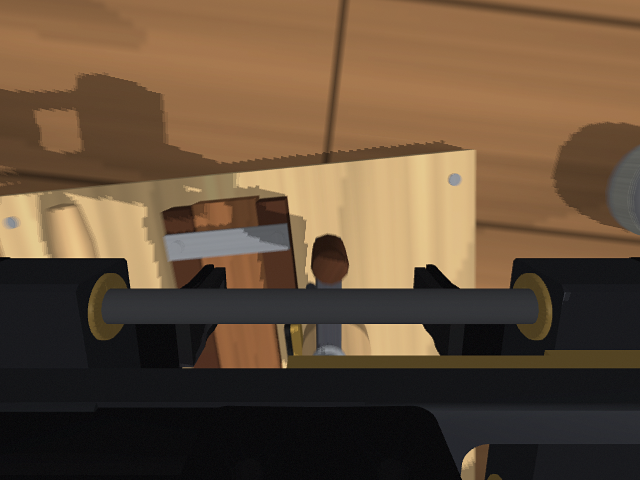

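The lever now points straight back at its free stop: the force rose from 6 to 17 N with no further motion. I move behind the push block with fingers shut.

>>> drive_tool --rows '[-0.033,-0.019,0,0,0,0,-1,-0.033,-0.019,0,0,0,0,-1,-0.033,-0.018,0,0,0,0,-1,0,0,0,0,0,-0.1,-1,0,0,0,0,0,0,-1]' --grip_force 20

```text
time_s: 8.22
tool_pos: [0.5832, 0.0249, 0.3118]
tool_rot: [-180.0, -0.1, -168.1]
force: [-0.2, 1.1, -1.0]
grip_width: 0.0449
grasp_force: 0.0
```

>>> drive_tool --rows '[0,0,0.025,0,0,0,-1,0,0,0.025,0,0,0,-1,0,0,0.02,0,0,0,-1,0,0,0,0,0,0,-1]'

```text
time_s: 8.72
tool_pos: [0.5822, 0.0253, 0.241]
tool_rot: [180.0, -0.2, -168.0]
force: [0.3, 0.0, -0.3]
grip_width: 0.0055
grasp_force: 0.0
```

```bash
python3 - <<'E'
from h import *
go(-.025,0,.058,np.pi)
E
```

```text
t 8.725 shift [-0.0409 -0.0002  0.0007] rz 0.0007049427569452149 board tip [[-0.0659  0.0002  0.0588]] psi_b -3.1408877108328483 F [ 0.3  0.  -0.3]
```

View pics/t2.png

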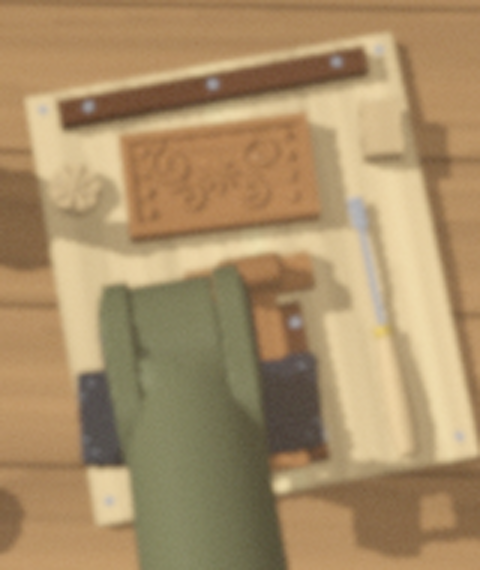

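The top view shows the arm over the cam, with the panel still just short of the fence. Now I push the jaw forward.

>>> drive_tool --rows '[-0.01,0,0,0,0,0,-1,-0.01,0,0,0,0,0,-1,-0.01,0,0,0,0,0,-1,-0.01,0,0,0,0,0,-1,-0.008,0,0,0,0,0,-1]'

```text
time_s: 9.35
tool_pos: [0.6307, 0.035, 0.2428]
tool_rot: [-180.0, -0.0, -168.0]
force: [-3.2, -0.7, 3.0]
grip_width: 0.0006
grasp_force: 2.0
```

>>> drive_tool --rows '[-0.006,0,0,0,0,0,-1,-0.006,0,0,0,0,0,-1,-0.006,0,0,0,0,0,-1,-0.006,0,0,0,0,0,-1]'

```text
time_s: 9.85
tool_pos: [0.6533, 0.0397, 0.2427]
tool_rot: [180.0, -0.1, -168.0]
force: [-6.7, -1.5, 5.4]
grip_width: 0.0002
grasp_force: 3.6
```

```bash
python3 - <<'E'
from h import *
go(.0255,0,.058,np.pi)
E
```

```text
t 9.85 shift [-0.0189  0.0004  0.0025] rz 0.0008942047132443065 board tip [[ 0.0067 -0.0004  0.0605]] psi_b -3.140698448876549 F [-6.7 -1.5  5.4]
```

Panel is being pushed (about 7 N). Now to the last 19 mm, slower.

>>> drive_tool --rows '[-0.005,0,0,0,0,0,-1,-0.005,0,0,0,0,0,-1,-0.003,0,0,0,0,0,-1]'

```text
time_s: 10.22
tool_pos: [0.6662, 0.0424, 0.2427]
tool_rot: [180.0, -0.1, -168.0]
force: [-6.9, -1.2, 4.2]
grip_width: 0.0006
grasp_force: 3.2
```

>>> drive_tool --rows '[-0.002,0,0,0,0,0,-1,-0.002,0,0,0,0,0,-1]'

```text
time_s: 10.48
tool_pos: [0.67, 0.0432, 0.2427]
tool_rot: [180.0, -0.1, -168.0]
force: [-7.1, -1.2, 4.2]
grip_width: 0.0004
grasp_force: 3.0
```

>>> drive_tool --rows '[-0.002,0,0,0,0,0,-1,0,0,0,0,0,0,-1]'

```text
time_s: 10.72
tool_pos: [0.6716, 0.0435, 0.2427]
tool_rot: [180.0, -0.2, -168.0]
force: [-7.3, -1.5, 5.7]
grip_width: 0.0003
grasp_force: 3.7
```

```bash
python3 - <<'E'
from h import *
go(.0255,0,.058,np.pi)
E
```

```text
t 10.725 shift [-0.0002  0.0005  0.0025] rz 0.0007890436286697167 board tip [[ 0.0253 -0.0005  0.0605]] psi_b -3.140803609961123 F [-7.3 -1.5  5.7]
```

>>> drive_tool --rows '[-0.0015,0,0,0,0,0,-1,0,0,0,0,0,0,-1]'

```text
time_s: 10.98
tool_pos: [0.6722, 0.0435, 0.2427]
tool_rot: [180.0, -0.4, -168.0]
force: [-11.4, -2.0, 8.8]
grip_width: 0.0005
grasp_force: 5.8
```

>>> drive_tool --rows '[-0.0015,0,0,0,0,0,-1,0,0,0,0,0,0,-1]'

```text
time_s: 11.22
tool_pos: [0.6727, 0.0436, 0.2427]
tool_rot: [179.9, -0.5, -168.1]
force: [-15.3, -3.0, 11.5]
grip_width: 0.0003
grasp_force: 7.9
```

>>> drive_tool --rows '[-0.0015,0,0,0,0,0,-1,0,0,0,0,0,0,-1]'

```text
time_s: 11.48
tool_pos: [0.6733, 0.0436, 0.2427]
tool_rot: [179.9, -0.7, -168.1]
force: [-20.2, -2.2, 14.7]
grip_width: 0.0005
grasp_force: 9.9
```

Resistance climbed from 7 to 20 N over half a millimetre of real travel each step: snug. I back off, rise, open, and look.

>>> drive_tool --rows '[0.006,0,0,0,0,0,-1,0.02,0,0,0,0,0,-1,0,0,-0.03,0,0,0,-1,0,0,-0.04,0,0,0,1,0.02,0,0,0,0,0.088,1]'

```text
time_s: 12.1
tool_pos: [0.6342, 0.0359, 0.3169]
tool_rot: [180.0, 0.6, -173.1]
force: [0.1, 0.1, -1.2]
grip_width: 0.0135
grasp_force: 0.0
```

```bash
python3 - <<'E'
from h import *
lev(0,0,.13)
im,c=cam("top")
hsv=cv2.cvtColor(im,cv2.COLOR_BGR2HSV)
x0,y0=240,110
P=[[.17,.09,.024],[.17,-.09,.024],[.07,-.09,.024],[.07,.09,.024]]
v=cv2.resize(im[y0:230,x0:400],None,fx=5,fy=5,interpolation=cv2.INTER_CUBIC)
for x,y in proj(c,b2w(B,P)): cv2.circle(v,(int((x-x0+.5)*5),int((y-y0+.5)*5)),4,(255,0,255),1)
cv2.imwrite("pics/t3.png",v)
E
```

```text
r 0.0857175537931335 expect 0.085 cam if touching -2.4208837576662803
t 12.1 shift [0.1495 0.0565 0.003 ] rz -0.0005197567525314639 board tip [[-0.0128 -0.0002  0.1347]] psi_b -3.2297050639321174 F [ 0.1  0.1 -1.2]
```

View pics/t3.png

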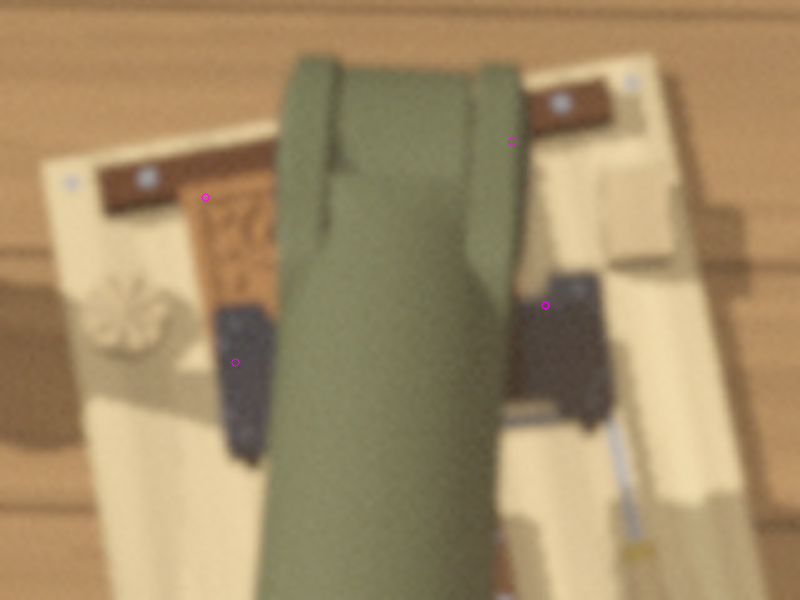

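The panel's far edge lies along the fence, parallel to it; its far-left corner is near (180,185) in the crop. I go back over the handle and check the fit before locking.

>>> drive_tool --rows '[0.038,0.014,0,0,0,0,1,0.038,0.014,0,0,0,0,1,0.038,0.014,0,0,0,0,1,0.0355,0.0145,0,0,0,0,1,0,0,0,0,0,0,1]'

```text
time_s: 12.78
tool_pos: [0.475, 0.0746, 0.3126]
tool_rot: [179.9, 0.0, -172.8]
force: [0.7, 0.5, -0.1]
grip_width: 0.0665
grasp_force: 0.0
```

```bash
python3 - <<'E'
from h import *
lev(0,0,.062)
a,c=cam("top"); b,d=cam("side"); print(get_obs()["grip_width"])
P=[[.17,.15,.038],[.17,-.15,.038],[.07,-.06,.038],[.07,.06,.038]]
vs=[]
for im,c,(x0,y0,w,h) in((a,c,(240,110,133,130)),(b,d,(160,205,133,130))):
    v=cv2.resize(im[y0:y0+h,x0:x0+w],None,fx=3,fy=3,interpolation=cv2.INTER_CUBIC)
    for x,y in proj(c,b2w(B,P)): cv2.circle(v,(int((x-x0+.5)*3),int((y-y0+.5)*3)),3,(255,0,255),1)
    vs.append(v)
cv2.imwrite("pics/t4.png",np.hstack(vs))
E
```

```text
r 0.08905978948408091 expect 0.085 cam if touching 0.011106490952453196
t 12.775 shift [-0.004  -0.0011  0.0684] rz 0.004377166699335078 board tip [[-0.1606  0.0706  0.1304]] psi_b -3.2248081404802513 F [ 0.7  0.5 -0.1]
0.07464835429307247
```

View pics/t4.png

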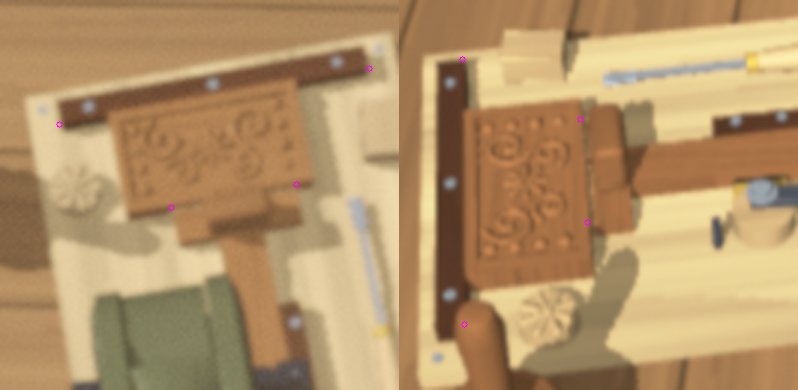

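Panel lies flat against both fence and jaw, square. I lower around the handle and swing it back.

>>> drive_tool --rows '[-0.004,-0.001,0.008,0,0,0,1,0,0,0.02,0,0,0,1,0,0,0.02,0,0,0,1,0,0,0.02,0,0,0,1]'

```text
time_s: 13.38
tool_pos: [0.4816, 0.0723, 0.2434]
tool_rot: [-179.9, 0.0, -173.1]
force: [-0.1, 0.7, 0.5]
grip_width: 0.0869
grasp_force: 0.0
```

>>> drive_tool --rows '[0,0.012,0,0,0,0,1,0,0.012,0,0,0,0,1,0,0.008,0,0,0,0,1,-0.004,0.009,0,0,0,0.1,1,-0.004,0.008,0,0,0,0.1,1]'

```text
time_s: 14.0
tool_pos: [0.4834, 0.1209, 0.2453]
tool_rot: [-179.8, -0.0, 175.3]
force: [-1.6, -5.9, 2.4]
grip_width: 0.0869
grasp_force: 3.1
```

```bash
python3 - <<'E'
from h import *
lev(.2,-.0325)
E
```

```text
r 0.08802748658659498 expect 0.09100137361600648 cam if touching 0.18387569473708298
t 14.0 shift [0.0023 0.0024 0.0011] rz -0.0028184974251828088 board tip [[-0.1428  0.1141  0.0631]] psi_b 2.851181502574817 F [-1.6 -5.9  2.4]
```

>>> drive_tool --rows '[-0.004,0.013,0,0,0,0.15,1,-0.0055,0.0123,0,0,0,0.15,1,-0.0058,0.0123,0,0,0,0.15,1,-0.0058,0.0123,0,0,0,0.15,1,-0.0058,0.0123,0,0,0,0.15,1]'

```text
time_s: 14.62
tool_pos: [0.5295, 0.1673, 0.2451]
tool_rot: [-179.7, 0.0, 132.2]
force: [-4.1, -5.0, 4.1]
grip_width: 0.0871
grasp_force: 3.4
```

```bash
python3 - <<'E'
from h import *
lev(.95,-.0325)
E
```

```text
r 0.08966137237311567 expect 0.09100137361600648 cam if touching 0.9366880460145475
t 14.625 shift [0.0008 0.0016 0.0009] rz -0.004244227534143441 board tip [[-0.0882  0.15    0.0629]] psi_b 2.0997557724658567 F [-4.1 -5.   4.1]
```

>>> drive_tool --rows '[-0.005,0.0128,0,0,0,0.15,1,-0.0058,0.0123,0,0,0,0.15,1,-0.0058,0.0123,0,0,0,0.15,1,-0.0058,0.0123,0,0,0,0.15,1,-0.0058,0.0123,0,0,0,0.15,1]'

```text
time_s: 15.25
tool_pos: [0.595, 0.1695, 0.245]
tool_rot: [-179.7, 0.1, 89.3]
force: [-6.6, -3.0, 5.3]
grip_width: 0.087
grasp_force: 3.5
```

>>> drive_tool --rows '[-0.0037,0.0085,0,0,0,0.1,1,-0.0037,0.0085,0,0,0,0.1,1,-0.0037,0.0085,0,0,0,0.1,1]'

```text
time_s: 15.62
tool_pos: [0.6186, 0.1568, 0.2449]
tool_rot: [-179.6, 0.1, 72.3]
force: [-9.2, -0.2, 6.1]
grip_width: 0.087
grasp_force: 4.3
```

```bash
python3 - <<'E'
from h import *
lev(2.25,-.0325)
E
```

```text
r 0.0910083228597527 expect 0.09100137361600648 cam if touching 1.976300357776501
t 15.625 shift [-0.0114  0.0221  0.0006] rz 0.2493558930364408 board tip [[-0.0031  0.1213  0.0627]] psi_b 1.0533558930364408 F [-9.2 -0.2  6.1]
```

>>> drive_tool --rows '[-0.0035,0.008,0,0,0,0.09,1,-0.0035,0.008,0,0,0,0.09,1,-0.0025,0.0065,0,0,0,0.07,1,0,0.002,0,0,0,0,1]'

```text
time_s: 16.12
tool_pos: [0.6355, 0.1412, 0.2444]
tool_rot: [-179.2, 0.1, 58.2]
force: [-15.9, 5.8, 9.6]
grip_width: 0.087
grasp_force: 7.9
```

```bash
python3 - <<'E'
from h import *
lev(2.25,-.0325)
E
```

```text
r 0.09169128716712464 expect 0.09100137361600648 cam if touching 2.228286348668418
t 16.125 shift [-0.0013  0.0016  0.0002] rz 0.004033099131610207 board tip [[0.0101 0.1025 0.0622]] psi_b 0.8080330991316103 F [-15.9   5.8   9.6]
```

>>> drive_tool --rows '[0,0.003,0,0,0,0,1,0,0,0,0,0,0,1]'

```text
time_s: 16.38
tool_pos: [0.6383, 0.1399, 0.2445]
tool_rot: [-179.3, 0.1, 58.3]
force: [-13.5, 4.4, 8.1]
grip_width: 0.0867
grasp_force: 6.7
```

>>> drive_tool --rows '[0,0.003,0,0,0,0,1,0,0,0,0,0,0,1]'

```text
time_s: 16.62
tool_pos: [0.6398, 0.1392, 0.2443]
tool_rot: [-179.0, 0.1, 58.3]
force: [-16.6, 6.6, 9.7]
grip_width: 0.087
grasp_force: 8.7
```

```bash
python3 - <<'E'
from h import *
lev(2.25,-.0325)
E
```

```text
r 0.09397168614858317 expect 0.09100137361600648 cam if touching 2.2734599952678884
t 16.625 shift [-0.0019 -0.0031  0.0001] rz 0.005853270589395443 board tip [[0.014  0.0997 0.0621]] psi_b 0.809853270589395 F [-16.6   6.6   9.7]
```

>>> drive_tool --rows '[-0.001,0.003,0,0,0,0.02,1,0,0,0,0,0,0,1]'

```text
time_s: 16.88
tool_pos: [0.6404, 0.1381, 0.2439]
tool_rot: [-178.7, 0.2, 57.2]
force: [-22.2, 7.0, 12.7]
grip_width: 0.0873
grasp_force: 11.4
```

>>> drive_tool --rows '[0,0.002,0,0,0,0,1,0,0,0,0,0,0,1]'

```text
time_s: 17.12
tool_pos: [0.6411, 0.1379, 0.2437]
tool_rot: [-178.5, 0.3, 57.3]
force: [-25.1, 9.0, 15.2]
grip_width: 0.087
grasp_force: 13.2
```

Force has climbed to about 27 N with no further motion: locked stop. I release, rise and retreat, then check.

>>> drive_tool --rows '[0,-0.012,0,0,0,0,1,0,-0.015,0,0,0,0,1,0,-0.01,0,0,0,0,1,0,0,-0.03,0,0,0,1,0,0,-0.05,0,0,0,1]'

```text
time_s: 17.75
tool_pos: [0.616, 0.1511, 0.3241]
tool_rot: [-179.9, 0.2, 56.9]
force: [1.4, 0.8, 0.5]
grip_width: 0.0869
grasp_force: 0.0
```

>>> drive_tool --rows '[0,0,-0.06,0,0,0,1,0,-0.04,-0.03,0,0,0,1,0,-0.05,0,0,0,0,1,0,-0.05,0,0,0,0,1,0,-0.05,0,0,0,0,1]'

```text
time_s: 18.38
tool_pos: [0.4564, 0.2551, 0.4151]
tool_rot: [180.0, -0.1, 56.8]
force: [-0.5, 0.5, 0.1]
grip_width: 0.0871
grasp_force: 0.0
```

```bash
python3 - <<'E'
from h import *
print(get_obs()["tool_pos"])
a,c=cam("top"); b,d=cam("side")
P=[[.17,.15,.038],[.17,-.15,.038],[.07,-.06,.038],[.07,.06,.038],[-.072+.085*np.cos(.804),.0618+.085*np.sin(.804),.094]]
vs=[]
for im,c,(x0,y0,w,h) in((a,c,(240,110,133,160)),(b,d,(160,205,133,160))):
    v=cv2.resize(im[y0:y0+h,x0:x0+w],None,fx=3,fy=3,interpolation=cv2.INTER_CUBIC)
    for x,y in proj(c,b2w(B,P)): cv2.circle(v,(int((x-x0+.5)*3),int((y-y0+.5)*3)),3,(255,0,255),1)
    vs.append(v)
cv2.imwrite("pics/t5.png",np.hstack(vs))
E
```

```text
[0.45638089 0.25509902 0.41506201]
```

View pics/t5.png

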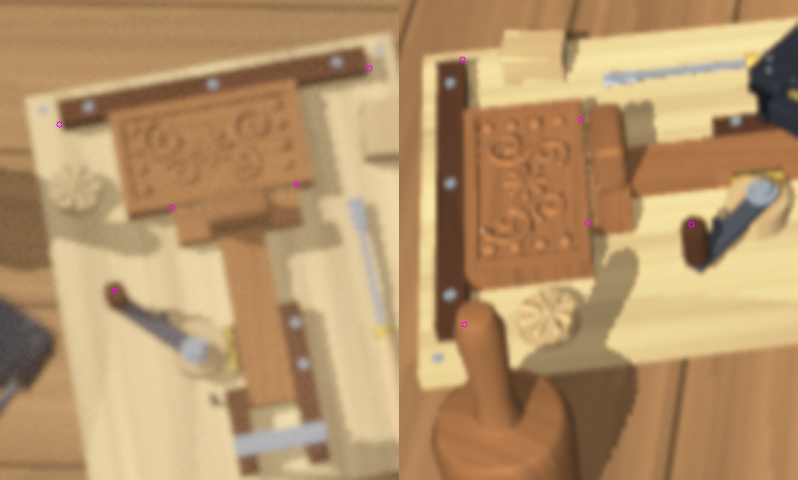

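The final view shows the handle at the locked-stop prediction (about (115,290) in the left crop), and the panel square between jaw and fence. The rosette, offcut and gouge have not moved.

```bash
python3 -c "
from cell import *
print(sign_off())"
```

```text
the job is handed in; nothing more can be done
None
```

The panel is clamped snug and square between jaw and fence, with the lever swung back to its locked stop; I handed the job in after about 18 s of the 72 s allowed, and no verdict came back.

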